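# Slide the drawplate past the stake into its bay

## Robot

A 6-joint arm with a two-finger parallel gripper is mounted at the origin on the work surface. World frame = base frame: x ahead of the robot, y to its left, z up, the work surface at z = 0. Lengths are in m, angles in rad, forces in N, time in s.
With the tool pointing down it reaches from about 0.25 to 0.8 m from the base axis. Payload 8.5 kg.
Tool frame: the origin (TCP) lies on the centre line of the jaws, within the pads' length; the fingertips stand 19 mm ahead of it and the grasp point (between the pads) is the TCP; z points along the fingers, y is the line along which they close (so a half turn about z gives the same grasp; the last joint's range is limited). The gripper opens to 85 mm and grips with 20 to 120 N. Pads are 22 mm wide; open, the fingers measure 114 mm over their backs; the gripper's body (76 mm by 85 mm) begins 54 mm behind the grasp point. The pads swing forward as they close: fully open they stand 13 mm farther back than shut.
Start: joints at [1.251, 0.238, -0.013, 1.319, 0, 1.571], TCP at [0.165, 0.498, 0.25] pointing down, gripper open.
Joint ranges: [-2.66, 2.66], [-1.03, 1.9], [-1.14, 1.46], [-1.82, 2.27], [-1.45, 1.34], [-3.14, 3.14]. Speed limits (rad/s): [2.22, 2.22, 2.79, 3.14, 3.14, 3.14].

## Interface

Orientations are given as a 3x3 rotation matrix whose columns are the frame's x, y, z axes.
In Python, from plant import readout, vision, r gives the robot as it stands. The module is installed in compiled form; this text tells all that it offers.
- The arm moves only by the tool send_rows, never from a script. Its argument "plan" is one flat list of numbers, 5 for each row, row after row: the opening in per cent of the stroke, from 0 (shut) to 100 (fully open), then the shift along the tool's x, y, z as a fraction of full scale, then the turn about the tool's z as a fraction of full scale. A call has 1 to 12 rows; each row is the pose to reach, as a shift and turn from the pose commanded when the call began, along the tool's axes at that moment, turning the shorter way round; what a row does not reach only later rows make up. Full scale, the value 1, is 250 mm for a shift and pi rad for a turn. A row lasts 1/8 s, in which the tool goes at most 62.5 mm and 10.7 degrees, less where a joint would pass 70% of its speed; a pose out of reach is approached as far as the arm can. A call with a number of a shift or a turn outside -1 to 1 is refused whole. A call with a gripper value outside its range is refused whole. The fingers move at their own pace and stop on an object; the grip force is fixed at half the most. Time passes only in rows, so rows that repeat a pose let the fingers close. It gives the time, the measured TCP pose, the force, the opening and the grip force at its end, in the units of the state.
- readout.sense(): the state, without advancing time (a new reading comes with each control period).
- vision.read_camera(name): name is "side" or "top"; returns (picture, depth): 480x640x3 uint8, red, green, blue; 480x640 float32, m along the optical axis (not along the pixel's ray), 0 where there is no reading.
- vision.camera_info(name): a dict with "camera_matrix" (3x3 intrinsics, pixels), "k1" (the pictures are not rectified: a ray, as slopes to the right and down, at radius r is drawn at 1 + k1 r^2 times it, then the intrinsics apply), "rvec" (rotation vector, rad) and "tvec" (3), from world to camera coordinates, as OpenCV has them. Camera axes: x right, y down, z forward; pixel columns grow to the right and rows downward; lengths in m; the calibration is good to about 2 mm. A picture is of the moment at which its call begins. camera_info takes no time and is no camera call.
- r.finish_job(): hands the job in; it is judged then, once.
The state is a dict: "time_s": time; "qpos": joint angles; "dq": joint speeds; "effort": joint torques, N m; "ee_pos": TCP position; "orientation": TCP orientation; "force": force on the tool from outside, world axes, zero at the start; "ft_torque": the same for the moment, N m; "finger_gap": finger opening in m; "grasp_force": force on a finger pad.
Only numpy, scipy, OpenCV 4.12 (cv2) and the standard library are available. Lean on these libraries where they do the work, as an engineer would, in place of code of your own. Each camera call takes 0.05 s, during which the arm holds its last target. There are 200 camera calls.

## Task

Put the steel drawplate away by sliding it flat over the jeweller's bench: push it with the fingertips, one end and then the other, so that its left end slips in behind the stake and its right end then swings in, until the whole plate lies in the wide middle bay of the wooden rack with its long edge fully home against the back board. Do not pick it up or knock it about - it stays flat on the bench all the way - leave everything else on the bench as it is, and take the hand away at the end.

Things in the scene. Friction and masses are not known exactly. Their poses are not given: they have to be found in the camera images.
- drawplate: The loose drawplate: a flat bar of bright steel with three rows of small dark holes, 240 long (its own y), 36 wide (its own x) and 12 thick, about 0.7 kg, lying flat on the bench in front of the rack. It starts with its own +y end to the robot's left, its length crosswise to the robot within about 20 degrees. Origin: centre of its underside; z up.
- plate_left (a point): Centre of the plate's left end face (its own y = +120 mm, mid-thickness). Same axes as the plate.
- plate_right (a point): Centre of the plate's right end face (its own y = -120 mm, mid-thickness). Same axes as the plate.
- rack: Light wooden rack fixed to the bench, three bays side by side, open towards the robot, no floor (the bench is the floor); walls 34 high. Origin: on the bench, middle of the wide bay's back board, on its face towards the robot. +x points away from the robot into the board, +y along the board to the left. A ledge 55 deep with punches, up to 65 high, stands behind the 16 thick board.
- bay_mouth (a point): Middle of the wide bay's open mouth, on the bench, 64 in front of the back board; same axes as the rack. The bay is 280 wide (140 either side of this point) between two partitions 14 thick whose front ends lie level with this point. A narrow bay 94 wide lies beyond each partition.
- stake: Forming stake: polished steel post bolted to the bench in front of the left part of the wide bay, 60 high, round foot 40 in diameter and 14 high, slim neck, domed head 37 in diameter. Origin: centre of its foot, on the bench. About 90 lie between its foot and the back board, 185 to 205 along the rack between it and the right partition: too little for the plate to go straight in.
- charcoal: Black soldering block, 40 x 70 x 30 high, standing in the narrow right bay; leave alone. Origin: centre of its underside.
- filepot: White pot 62 in diameter with needle files standing in it, 150 high in all, in the narrow left bay; leave alone. Origin: centre of its underside.
- jar: Lidded glass jar, 72 in diameter and 75 high, on the left; leave alone. Origin: centre of its underside.
- anvil: Square steel bench block, 70 x 70 x 20 high, on the left; leave alone. Origin: centre of its underside.
- hammer: Small hammer with a wooden handle, lying on the left between the robot and the stake, head towards the robot; leave alone. Origin: on the bench under its handle.
- handfile: Flat hand file with a wooden handle, 320 long, lying on the right, pointing away from the robot; leave alone. Origin: on the bench where blade and handle meet.
There are look-alikes about, which are no part of the job. Several things look just like the drawplate: the one meant starts farthest from the robot's base. What is shaped like the stake but orange is not meant.

How it is judged:
By the outcome, as a careful person would: the job done as asked, in the order asked, and still so for the second after the job is handed in, with the robot touching nothing.
It also fails if it takes over 64 s, if anything falls off the work surface, if the arm or the gripper's body presses on something with over 40 N, if the wrist force passes 120 N, or if a joint passes its speed limit or range.

## Working session

There is one attempt and no reset: what is moved stays moved. The work goes in short steps, Python scripts to look and compute and a tool call to move; the robot and the scene stay as the last step left them, time stands still between calls to the robot, and variables do not carry over. Pictures are saved under pics/ and viewed, at most 10 in all, crops included, and the job is handed in when it is done.

Besides the shell and the picture viewer there is one more tool, called after "Emit:" as name(argument=value, ...) on one line, values as JSON. send_rows: Moves the arm, as the interface text tells. Its arguments: {"type":"object","properties":{"plan":{"type":"array"}},"required":["plan"]}

```bash
mkdir -p pics; python3 - <<'E'
from plant import readout, vision, r
import cv2
s=readout.sense(); print(s)
for n in("side","top"):
    p,d=vision.read_camera(n); cv2.imwrite(f"pics/{n}0.png",p[...,::-1]); 
    import numpy as np; np.savez(f"{n}0.npz",p=p,d=d)
    print(n,vision.camera_info(n))
E
```

```text
{'time_s': 0.0, 'qpos': array([ 1.25097043e+00,  2.38790195e-01, -1.42416540e-02,  1.31923828e+00,
        2.96512355e-05,  1.57079956e+00]), 'dq': array([6.75999893e-04, 7.03121896e-05, 4.65484895e-04, 4.57360703e-04,
       5.79246015e-04, 2.39554319e-03]), 'effort': array([ 2.73685455e-04, -5.38782763e+01,  3.46438229e+01,  1.85804319e-02,
       -7.87508930e-05,  1.51192177e-05]), 'ee_pos': array([0.16492741, 0.4980021 , 0.2496776 ]), 'orientation': array([[-9.49289140e-01,  3.14404018e-01, -4.91511473e-04],
       [ 3.14404401e-01,  9.49288123e-01, -1.38973913e-03],
       [ 2.96464368e-05, -1.47379763e-03, -9.99998914e-01]]), 'force': array([-0.22835661, -0.2602497 , -0.86573761]), 'ft_torque': array([-0.02235099,  0.03139699,  0.03046931]), 'grasp_force': 0.0, 'finger_gap': 0.08549644116700496}
side {'camera_matrix': array([[605.74962724,   0.        , 317.87570523],
       [  0.        , 605.74962724, 242.13632287],
       [  0.        ,   0.        ,   1.        ]]), 'k1': -0.17313387053391918, 'rvec': array([ 2.33824764, -0.00586935,  0.02224764]), 'tvec': array([-0.47214417, -0.00979   ,  1.32001446])}
top {'camera_matrix': array([[513.85448017,   0.        , 327.07046748],
       [  0.        , 513.85448017, 238.48090533],
       [  0.        ,   0.        ,   1.        ]]), 'k1': -0.07564496825373317, 'rvec': array([ 2.176024  , -2.13876749,  0.10220512]), 'tvec': array([-0.07312954,  0.48730134,  1.05642561])}
```

View pics/top0.png

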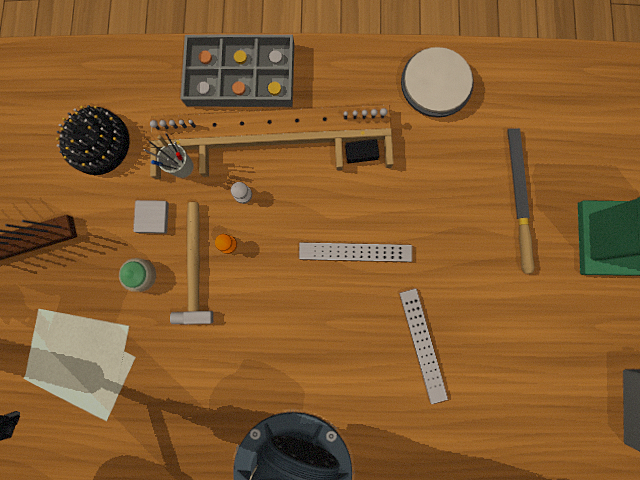

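View pics/side0.png

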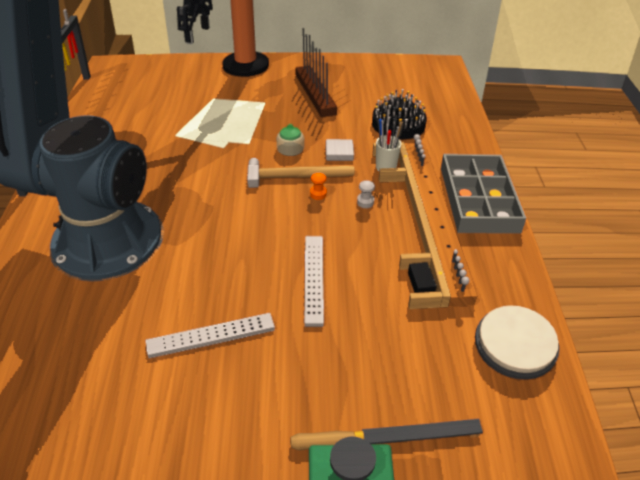

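Candidates for the drawplate in the top view are A at (356,252) and B at (424,346). A is farther from the base (about (293,465)) and lies crosswise, so A it is. The steel stake is at (240,190). The orange one at (225,243) is a decoy and an obstacle. Next I'll check the choice in a close crop.

```bash
cat > h.py <<'E'
import numpy as np, cv2
from plant import readout, vision, r
def cast(n,px,z):
    """pixels -> world points on plane z"""
    I=vision.camera_info(n); K=I["camera_matrix"]; R,_=cv2.Rodrigues(I["rvec"]); t=I["tvec"]
    px=np.asarray(px,float).reshape(-1,1,2)
    q=cv2.undistortPoints(px,K,np.array([I["k1"],0,0,0,0.])).reshape(-1,2)
    d=np.c_[q,np.ones(len(q))]@R; c=-R.T@t
    return c+d*((z-c[2])/d[:,2])[:,None]
def proj(n,P):
    I=vision.camera_info(n)
    return cv2.projectPoints(np.asarray(P,float).reshape(-1,1,3),I["rvec"],I["tvec"],I["camera_matrix"],np.array([I["k1"],0,0,0,0.]))[0].reshape(-1,2)
def plate(p,near,z=.012,n="top"):
    hsv=cv2.cvtColor(p,cv2.COLOR_RGB2HSV)
    m=((hsv[...,1]<60)&(hsv[...,2]>110)).astype(np.uint8)
    m=cv2.morphologyEx(m,cv2.MORPH_CLOSE,np.ones((5,5)))
    cs=cv2.findContours(m,cv2.RETR_EXTERNAL,cv2.CHAIN_APPROX_NONE)[0]
    cs=[c for c in cs if cv2.contourArea(c)>800]
    c=min(cs,key=lambda c:np.hypot(*(c.reshape(-1,2).mean(0)-near)))
    w=cast(n,c.reshape(-1,2),z)[:,:2]
    (cx,cy),(a,b),_=rc=cv2.minAreaRect((w*1000).astype(np.float32))
    bx=cv2.boxPoints(rc); e=bx[1]-bx[0]; f=bx[2]-bx[1]
    L=e if np.hypot(*e)>np.hypot(*f) else f
    if L[1]<0:L=-L
    return np.array([cx,cy]),sorted((a,b)),np.arctan2(-L[0],L[1]),bx
E
python3 - <<'E'
from h import *
D=np.load("top0.npz");p=D["p"];d=D["d"]
cv2.imwrite("pics/crop0.png",cv2.resize(p[90:270,140:420],None,fx=2.8,fy=2.8,interpolation=cv2.INTER_CUBIC)[...,::-1])
print(plate(p,(356,252))); print(plate(p,(424,346)))
S=np.load("side0.npz")["p"]
print(plate(S,(314,282),n="side"))
E
```

```text
(array([ 463.09951782, -124.17164612]), [35.470428466796875, 239.10028076171875], np.float32(-0.005136823), array([[ 444.75043  , -243.62912  ],
       [ 480.2204   , -243.81131  ],
       [ 481.4486   ,   -4.7141724],
       [ 445.97864  ,   -4.5319824]], dtype=float32))
(array([ 267.7666626 , -269.82537842]), [36.860328674316406, 239.0427703857422], np.float32(-1.2848384), array([[ 147.90009, -285.85782],
       [ 158.29755, -321.2213 ],
       [ 387.63324, -253.79294],
       [ 377.23578, -218.42944]], dtype=float32))
(array([ 461.41351318, -129.42153931]), [34.46186828613281, 241.46636962890625], np.float32(-0.00072342425), array([[ 444.09525 , -250.14223 ],
       [ 478.5571  , -250.16716 ],
       [ 478.73178 ,   -8.700851],
       [ 444.26993 ,   -8.675919]], dtype=float32))
```

View pics/crop0.png

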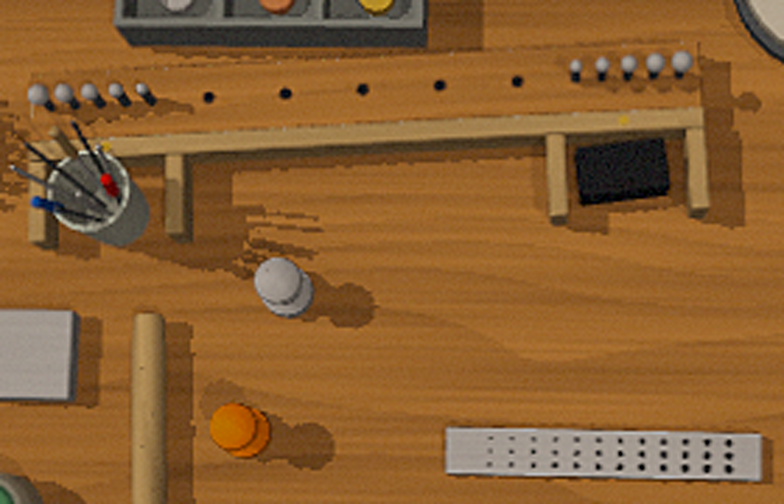

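```bash
cat >> h.py <<'E'
def cloud(n,d):
    I=vision.camera_info(n); K=I["camera_matrix"]; R,_=cv2.Rodrigues(I["rvec"]); t=I["tvec"]
    v,u=np.mgrid[:480,:640]
    q=cv2.undistortPoints(np.stack([u,v],-1).reshape(-1,1,2).astype(float),K,np.array([I["k1"],0,0,0,0.])).reshape(-1,2)
    P=(np.c_[q,np.ones(len(q))]*d.reshape(-1,1)-t)@R
    return P.reshape(480,640,3)
E
python3 - <<'E'
from h import *
D=np.load("top0.npz");p=D["p"];d=D["d"]
P=cloud("top",d)
c=P[246:258,305:405,2];print("plate z",np.median(c),c.std(), "bench",np.median(P[280:320,230:290,2]),P[280:320,230:290,2].std())
np.set_printoptions(precision=4,suppress=True,linewidth=150)
W=P[...,2]
def front(cols,r0,r1,lo=.025,hi=.045):
    o=[]
    for u in cols:
        k=[v for v in range(r0,r1) if lo<W[v,u]<hi]
        if k:o.append((u,max(k)))
    return np.array(o)
b=front(range(212,334),120,160); w=cast("top",b+[0,.5],.034)
f=np.polyfit(w[:,1],w[:,0],1); res=w[:,0]-np.polyval(f,w[:,1]); ok=abs(res)<.004; f=np.polyfit(w[ok,1],w[ok,0],1)
print("board x=",f,res.std(),"angle",np.arctan(f[0]))
# partitions: points of height, below board
m=(W>.025)&(W<.045)
for r in range(146,178,3):
    us=np.where(m[r,190:410])[0]+190; print(r,us)
x=cv2.inRange(W[175:215,225:260],.03,.08)
for z in (.02,.035,.05,.055):
    pts=P[170:215,222:262].reshape(-1,3); k=pts[(pts[:,2]>z)&(pts[:,2]<.07)]; print("stake",z,len(k),k.min(0),k.max(0),k.mean(0))
pts=P[225:262,205:245].reshape(-1,3); k=pts[(pts[:,2]>.03)&(pts[:,2]<.07)]; print("orange",len(k),k.min(0),k.max(0))
E
```

```text
plate z 0.012405780390813621 0.08873192898350295 bench 0.00015158543460174037 0.07448750655136803
board x= [-0.0657  0.6989] 0.0010121640195450085 angle -0.06562943303459928
146 [190 191 192 193 194 195 196 197 200 201 202 203 204 205 206 336 337 338 339 340 341 346 347 348 349 350 351 352 353 354 355 356 357 358 359 360 361
 362 363 364 365 366 367 368 369 370 371 372 373 374 375 376 377 385 386 387 388 389 390 391]
149 [199 200 201 202 203 204 205 336 337 338 339 340 341 342 346 347 348 349 350 351 352 353 354 355 356 357 358 359 360 361 362 363 364 365 366 367 368
 369 370 371 372 373 374 375 376 377 385 386 387 388 389 390 391]
152 [199 200 201 202 203 204 205 336 337 338 339 340 341 342 347 348 349 350 351 352 353 354 355 356 357 358 359 360 361 362 363 365 366 367 368 369 370
 372 373 374 375 376 377 378 385 386 387 388 389 390 391]
155 [199 200 201 202 203 204 205 336 337 338 339 340 341 342 347 348 350 351 352 353 354 355 356 357 358 359 360 361 362 363 364 365 366 367 368 369 370
 371 372 373 374 375 376 377 378 386 387 388 389 390 391 392]
158 [190 199 200 201 202 203 204 2
[... 152 characters left out ...]
0 201 202 203 204 205 206 337 338 339 340 341 342 386 387 388 389 390 391 392]
164 [190 191 199 200 201 202 203 204 205 337 338 339 340 341 342 386 387 388 389 390 391]
167 [190 199 200 201 202 203 204 205 206 337 338 339 341 342]
170 [199 200 201 202 203 204 205 206]
173 [200 201 202 203 204 205]
176 []
stake 0.02 248 [0.5677 0.104  0.0201] [0.6021 0.1378 0.0636] [0.5837 0.1197 0.0541]
stake 0.035 234 [0.5677 0.104  0.0472] [0.6021 0.1378 0.0636] [0.5841 0.1201 0.0561]
stake 0.05 220 [0.5677 0.104  0.0501] [0.6021 0.1373 0.0636] [0.5846 0.1203 0.0565]
stake 0.055 146 [0.571  0.1051 0.055 ] [0.6009 0.137  0.0636] [0.5848 0.1205 0.0583]
orange 237 [0.4583 0.1329 0.047 ] [0.4914 0.1667 0.065 ]
```

```bash
python3 - <<'E'
from h import *
np.set_printoptions(precision=4,suppress=True)
th=.0656; ex=np.array([np.cos(th),np.sin(th)]); ey=np.array([-np.sin(th),np.cos(th)])
L=cast("top",[(205.5,155),(205.5,165),(202,174.5),(198.5,160)],.034)[:,:2]
R=cast("top",[(335.5,152),(336.2,164),(340,169),(342.5,160)],.034)[:,:2]
for n,q in(("L",L),("R",R)): print(n,q@ey,q@ex)
c0=np.array([.6989,0]); print("board along ex",c0@ex)
yc=((L[:2]@ey).mean()+(R[:2]@ey).mean())/2
O=ex*(c0@ex)+ey*yc; print("rack O",O)
r=lambda w:np.array([(w-O)@ex,(w-O)@ey])
for nm,w in dict(stakeT=[.5848,.1203],orange=[.475,.150],pl=[.4625,-.1265]).items(): print(nm,r(np.array(w)))
# stake via both views head centre z .042
D=np.load("top0.npz")
for n in("top","side"):
    p=np.load(n+"0.npz")["p"]; h=cv2.cvtColor(p,cv2.COLOR_RGB2HSV)
    x0,x1,y0,y1=(225,262,172,215) if n=="top" else (350,382,172,215)
    m=((h[...,1]<70)&(h[...,2]>90)).astype(np.uint8)[y0:y1,x0:x1]
    k,l,s,ce=cv2.connectedComponentsWithStats(m); i=1+s[1:,4].argmax(); print(n,s[i],ce[i]+[x0,y0])
print(proj("top",[[.5848,.1203,.045],[.5848,.1203,0]]),proj("side",[[.5848,.1203,.045],[.5848,.1203,0]]))
E
```

```text
L [0.1561 0.1564 0.1643 0.1715] [0.6757 0.6536 0.6332 0.6655]
R [-0.1235 -0.1237 -0.1312 -0.1375] [0.6671 0.6408 0.6295 0.6488]
board along ex 0.6973967300566605
rack O [0.6948 0.062 ]
stakeT [-0.106   0.0654]
orange [-0.2136  0.1022]
pl [-0.2442 -0.1729]
top [  6  10  20  21 291] [240.2784 191.6564]
side [  8   9  16  26 322] [365.7236 194.0497]
[[239.8449 190.5669]
 [243.5922 194.7221]] [[366.6511 187.9893]
 [365.3357 202.9622]]
```

Plate A at (356,252) is the three-row bar and the far one, so the choice stands. Bay width (280), stake-to-board gap (about 87) and plate size (239x35.5) all match what is given. I'll work in rack axes: tilt the plate about 17° (left end in), push it forward, slide it along its length behind the stake, then swing the right end in. First I approach above it.

Emit:
send_rows(plan=[60,-0.575,-0.687,0,0,60,-0.575,-0.687,0,0,60,-0.575,-0.687,0,0,60,-0.575,-0.687,0,0,60,-0.575,-0.687,0,0])

```text
time_s: 0.72
ee_pos: [0.2479, 0.2881, 0.2504]
orientation: [[-0.948, 0.318, 0.0], [0.318, 0.948, -0.0], [-0.0, -0.0, -1.0]]
force: [0.3, 0.0, 0.1]
finger_gap: 0.0513
grasp_force: 0.0
```

Emit:
send_rows(plan=[60,-0.575,-0.687,0,0,60,-0.575,-0.687,0,0,60,-0.575,-0.687,0,0,60,-0.575,-0.687,0,0,60,-0.575,-0.687,0,0])

```text
time_s: 1.35
ee_pos: [0.3308, 0.0807, 0.2502]
orientation: [[-0.948, 0.318, -0.0], [0.318, 0.948, -0.0], [0.0, -0.0, -1.0]]
force: [-0.1, -0.0, 0.4]
finger_gap: 0.0508
grasp_force: 0.0
```

```bash
cat >> h.py <<'E'
TH=.0656; O=np.array([.6948,.062]); EX=np.array([np.cos(TH),np.sin(TH)]); EY=np.array([-np.sin(TH),np.cos(TH)])
def toW(x,y): return O+EX*x+EY*y
def toR(w): w=np.asarray(w)-O; return np.array([w@EX,w@EY])
def pose():
    s=readout.sense(); y=s["orientation"][:,1]; return s,np.arctan2(-y[0],y[1])
def go(x,y,z,psi):
    """print shift/turn fractions from the present pose to world pose (tool y at yaw psi)"""
    s,p=pose(); d=s["orientation"].T@(np.array([x,y,z])-s["ee_pos"])/.25
    t=(psi-p+np.pi)%(2*np.pi)-np.pi
    print("t",round(s["time_s"],2),"at",s["ee_pos"].round(4),"psi",round(p,3),"q6",s["qpos"][5].round(2),"F",s["force"].round(1),"-> rows",d.round(3),round(-t/np.pi,4))
def look(near=None,n="top",name=None):
    p,d=vision.read_camera(n)
    if name: cv2.imwrite(f"pics/{name}.png",p[...,::-1])
    return p,d
E
python3 - <<'E'
from h import *
go(.408,-.1265,.10,-.003)
p,d=look(n="side",name="s1"); p2,d2=look(name="t1")
s=readout.sense();e=s["ee_pos"]
P=cloud("side",d).reshape(-1,3); k=P[(abs(P[:,:2]-e[:2]).max(1)<.08)&(P[:,2]>.05)&(P[:,2]<e[2]+.1)]
print(len(k),np.sort(k[:,2])[[0,5,20,50]] if len(k)>60 else k, s["finger_gap"])
print(cast("top",[(513,130),(521,218),(530,270)],.005))
E
```

```text
t 1.35 at [0.3308 0.0807 0.2502] psi -0.324 q6 0.56 F [-0.1 -0.   0.4] -> rows [-0.556 -0.687  0.601] -0.1021
1381 [0.23036615 0.23521523 0.2378931  0.24204636] 0.05129611824490144
[[ 0.73984114 -0.47262256  0.005     ]
 [ 0.54250589 -0.48451793  0.005     ]
 [ 0.42990279 -0.50159725  0.005     ]]
```

Emit:
send_rows(plan=[60,-0.556,-0.687,0.2,-0.1,60,-0.556,-0.687,0.4,-0.1,60,-0.556,-0.687,0.6,-0.1,60,-0.556,-0.687,0.6,-0.1,60,-0.556,-0.687,0.6,-0.1])

```text
time_s: 2.08
ee_pos: [0.4086, -0.1248, 0.0986]
orientation: [[-1.0, 0.004, -0.001], [0.004, 1.0, 0.0], [0.001, 0.0, -1.0]]
force: [0.2, 0.9, 0.7]
finger_gap: 0.051
grasp_force: 0.0
```

```bash
python3 - <<'E'
from h import *
go(.415,-.1265,.019,-.003)
s=readout.sense();e=s["ee_pos"]
p,d=look(n="side")
P=cloud("side",d).reshape(-1,3); k=P[(abs(P[:,0]-e[0])<.012)&(abs(P[:,1]-e[1])<.06)&(P[:,2]>.04)&(P[:,2]<e[2]+.1)]
print(len(k),np.sort(k[:,2])[[0,3,10,30]], s["finger_gap"])
E
```

```text
t 2.08 at [ 0.4086 -0.1248  0.0986] psi -0.004 q6 -0.29 F [0.2 0.9 0.7] -> rows [-0.026 -0.007  0.318] -0.0003
347 [0.08455066 0.08699712 0.08936162 0.09470222] 0.051039597861374554
```

Emit:
send_rows(plan=[60,0,-0.007,0.16,0,60,0,-0.007,0.25,0,60,0,-0.007,0.3,0,60,0,-0.007,0.318,0,60,0,-0.007,0.318,0])

```text
time_s: 2.75
ee_pos: [0.4084, -0.1262, 0.0212]
orientation: [[-1.0, 0.005, 0.0], [0.005, 1.0, -0.0], [-0.0, -0.0, -1.0]]
force: [-0.4, -0.4, -0.1]
finger_gap: 0.0516
grasp_force: 0.0
```

```bash
python3 - <<'E'
from h import *
# target: plate centre n=-.062 in the phi=17deg frame
phi=np.radians(17); psi=TH-phi
c=toR([.4625,-.1265]); u=np.array([np.sin(phi),np.cos(phi)]); n=np.array([np.cos(phi),-np.sin(phi)])
print("plate R",c,"n",c@n,"t",c@u)
tgt=n*-.062+u*(c@u); f=tgt-n*(.018+.011); W=toW(*f); print("centre target",tgt,toW(*tgt),"left/right ends R",tgt+u*.12,tgt-u*.12)
go(*W,.019,psi)
E
```

```text
plate R [-0.24415708 -0.1728666 ] n -0.18294727100639832 t -0.2366977736086916
centre target [-0.12849463 -0.20822816] [ 0.58023173 -0.15420348] left/right ends R [-0.09341002 -0.09347159] [-0.16357923 -0.32298473]
t 2.75 at [ 0.4084 -0.1262  0.0212] psi -0.005 q6 -0.3 F [-0.4 -0.4 -0.1] -> rows [-0.575 -0.083  0.009] 0.0721
```

Emit:
send_rows(plan=[60,-0.04,-0.005,0.009,0,60,-0.08,-0.01,0.009,0,60,-0.11,-0.015,0.009,0,60,-0.14,-0.02,0.009,0.008,60,-0.17,-0.025,0.009,0.016,60,-0.2,-0.03,0.009,0.024,60,-0.23,-0.033,0.009,0.032,60,-0.26,-0.037,0.009,0.04,60,-0.29,-0.042,0.009,0.048,60,-0.32,-0.046,0.009,0.056,60,-0.35,-0.05,0.009,0.064,60,-0.38,-0.055,0.009,0.072])

```text
time_s: 4.25
ee_pos: [0.5008, -0.1402, 0.0182]
orientation: [[-0.973, 0.23, -0.005], [0.23, 0.973, 0.002], [0.005, 0.0, -1.0]]
force: [-10.0, 3.0, 6.3]
finger_gap: 0.0513
grasp_force: 4.7
```

```bash
cat >> h.py <<'E'
def steel(p,d,n="top"):
    """plate pose in rack frame from points near plate height"""
    P=cloud(n,d); h=cv2.cvtColor(p,cv2.COLOR_RGB2HSV)
    m=((h[...,1]<70)&(h[...,2]>100)&(P[...,2]>.004)&(P[...,2]<.02)).astype(np.uint8)
    m=cv2.morphologyEx(m,cv2.MORPH_CLOSE,np.ones((5,5)))
    out=[]
    for c in cv2.findContours(m,cv2.RETR_EXTERNAL,cv2.CHAIN_APPROX_NONE)[0]:
        if cv2.contourArea(c)<300: continue
        w=cast(n,c.reshape(-1,2),.012)[:,:2]
        if w[:,0].max()<.42 or w[:,1].mean()>.16 or w[:,1].mean()<-.4: continue
        rc=cv2.minAreaRect((w*1000).astype(np.float32)); bx=cv2.boxPoints(rc)/1000
        e,f=bx[1]-bx[0],bx[2]-bx[1]; L=e if e@e>f@f else f
        if L[1]<0:L=-L
        l=np.hypot(*L); cR=toR(np.array(rc[0])/1000); L=np.array([L@EX,L@EY])/l
        phi=np.arctan2(L[0],L[1])
        print(n,"centre R",cR.round(4),"phi",np.degrees(phi).round(2),"size",np.round(rc[1],0),"left",(cR+L*l/2).round(4),"right",(cR-L*l/2).round(4))
        out.append((cR,phi,l))
    return out
E
python3 - <<'E'
from h import *
p,d=look(name="t2"); steel(p,d); p,d=look(n="side",name="s2"); steel(p,d,"side")
phi=np.radians(17); u=np.array([np.sin(phi),np.cos(phi)]); n=np.array([np.cos(phi),-np.sin(phi)])
f=n*-.091+u*-.2367; go(*toW(*f),.019,TH-phi)
E
```

```text
top centre R [-0.1498 -0.1025] phi 17.02 size [51. 36.] left [-0.1423 -0.0782] right [-0.1572 -0.1268]
top centre R [ 0.135  -0.0087] phi 3.41 size [47. 67.] left [0.137 0.025] right [ 0.133  -0.0423]
top centre R [0.1397 0.0698] phi 3.62 size [47. 64.] left [0.1418 0.1018] right [0.1377 0.0377]
top centre R [0.2098 0.0251] phi 3.59 size [ 51. 144.] left [0.2143 0.097 ] right [ 0.2052 -0.0468]
side centre R [-0.1782 -0.1962] phi 16.99 size [244.  39.] left [-0.1426 -0.0794] right [-0.2139 -0.313 ]
t 4.35 at [ 0.5025 -0.1407  0.0183] psi -0.232 q6 -0.04 F [-3.2  0.5 -0.3] -> rows [-0.199  0.019 -0.003] -0.0004
```

Emit:
send_rows(plan=[60,-0.03,0,-0.003,0,60,-0.06,0,-0.003,0,60,-0.09,0,-0.003,0,60,-0.12,0,-0.003,0,60,-0.15,0,-0.003,0,60,-0.18,0,-0.003,0,60,-0.2,0,-0.003,0,60,-0.2,0,-0.003,0])

```text
time_s: 5.35
ee_pos: [0.5525, -0.1527, 0.0196]
orientation: [[-0.973, 0.23, 0.001], [0.23, 0.973, -0.0], [-0.001, -0.0, -1.0]]
force: [-0.0, -0.0, -0.3]
finger_gap: 0.0511
grasp_force: 0.1
```

Emit:
send_rows(plan=[60,0.08,0,0,0,60,0.12,0,-0.16,0,60,0.12,0,-0.32,0,0,0.12,0,-0.4,0,0,0.12,0,-0.4,0])

```text
time_s: 5.98
ee_pos: [0.5241, -0.146, 0.1214]
orientation: [[-0.973, 0.23, 0.005], [0.23, 0.973, -0.002], [-0.005, -0.0, -1.0]]
force: [-0.4, -0.0, -0.6]
finger_gap: 0.0151
grasp_force: 0.0
```

```bash
python3 - <<'E'
from h import *
p,d=look(name="t3"); a=steel(p,d); p,d=look(n="side",name="s3"); b=steel(p,d,"side")
c,phi,_=b[0]; u=np.array([np.sin(phi),np.cos(phi)]); n=np.array([np.cos(phi),-np.sin(phi)])
print("n,t",c@n,c@u)
f=c-u*(.12+.011+.03); print(toW(*f)); 
go(*toW(*f),.12,TH-phi-np.pi/2); go(*toW(*f),.12,TH-phi+np.pi/2)
E
```

```text
top centre R [ 0.2062 -0.0134] phi 3.53 size [48. 67.] left [0.2082 0.0199] right [ 0.2041 -0.0467]
side centre R [-0.1276 -0.2118] phi 16.99 size [244.  36.] left [-0.0919 -0.095 ] right [-0.1633 -0.3286]
n,t -0.06014100977455232 -0.23983983976577966
[ 0.54451163 -0.31443449]
t 6.08 at [ 0.5225 -0.1455  0.1191] psi -0.232 q6 -0.04 F [-0.2  0.2  0.1] -> rows [-0.241 -0.637 -0.003] 0.4997
t 6.08 at [ 0.5225 -0.1455  0.1191] psi -0.232 q6 -0.04 F [-0.2  0.2  0.1] -> rows [-0.241 -0.637 -0.003] -0.5003
```

Emit:
send_rows(plan=[0,-0.241,-0.2,0,0.05,0,-0.241,-0.4,0,0.1,0,-0.241,-0.6,0,0.15,0,-0.241,-0.637,0,0.2,0,-0.241,-0.637,0,0.25,0,-0.241,-0.637,0,0.3,0,-0.241,-0.637,0,0.35,0,-0.241,-0.637,0,0.4,0,-0.241,-0.637,0,0.45,0,-0.241,-0.637,0,0.5,0,-0.241,-0.637,0,0.5])

```text
time_s: 7.45
ee_pos: [0.5439, -0.3141, 0.1179]
orientation: [[0.229, 0.973, -0.002], [0.973, -0.229, 0.001], [0.0, -0.002, -1.0]]
force: [0.0, -0.3, -0.4]
finger_gap: -0.0003
grasp_force: 0.0
```

```bash
python3 - <<'E'
from h import *
p,d=look(name="t4"); a=steel(p,d); p,d=look(n="side"); b=steel(p,d,"side")
cv2.imwrite("pics/c4.png",cv2.resize(cv2.imread("pics/t4.png")[100:300,170:490],None,fx=2.5,fy=2.5))
s=readout.sense();e=s["ee_pos"]
P=cloud("side",d).reshape(-1,3); k=P[(abs(P[:,:2]-e[:2]).max(1)<.03)&(P[:,2]>.04)&(P[:,2]<e[2]+.1)]
print(len(k),np.sort(k[:,2])[[0,3,10,30]]-e[2], s["finger_gap"])
c,phi,_=b[0]; u=np.array([np.sin(phi),np.cos(phi)])
f=c-u*(.12+.011+.025); go(*toW(*f),.024,TH-phi-np.pi/2)
E
```

```text
top centre R [-0.1253 -0.208 ] phi 16.97 size [238.  36.] left [-0.0906 -0.0941] right [-0.1601 -0.3219]
top centre R [ 0.135  -0.0087] phi 3.42 size [47. 67.] left [0.137  0.0249] right [ 0.133  -0.0423]
top centre R [0.1397 0.0697] phi 3.62 size [47. 64.] left [0.1418 0.1017] right [0.1377 0.0377]
top centre R [0.2098 0.0251] phi 3.59 size [ 51. 144.] left [0.2143 0.097 ] right [ 0.2052 -0.0468]
1114 [-0.01629433 -0.01468458 -0.01211746 -0.0087895 ] -0.0003636195747230454Traceback (most recent call last):
  File "<stdin>", line 7, in <module>
IndexError: list index out of range
```

View pics/c4.png

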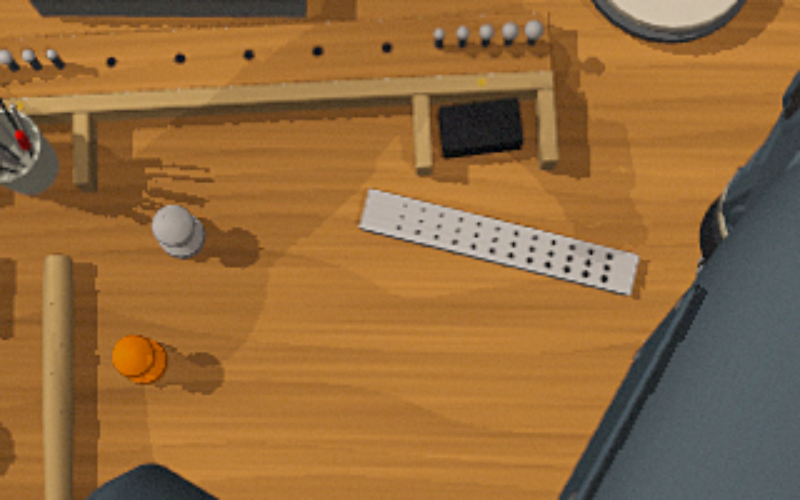

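```bash
python3 - <<'E'
from h import *
phi=np.radians(17); u=np.array([np.sin(phi),np.cos(phi)]); c=np.array([-.1265,-.209])
go(*toW(*(c-u*.156)),.024,TH-phi-np.pi/2); go(*toW(*(c-u*.131)),.024,TH-phi-np.pi/2)
E
```

```text
t 7.55 at [ 0.5441 -0.3142  0.1184] psi -1.799 q6 1.28 F [ 0.4 -0.6 -0.7] -> rows [0.031 0.003 0.378] 0.0009
t 7.55 at [ 0.5441 -0.3142  0.1184] psi -1.799 q6 1.28 F [ 0.4 -0.6 -0.7] -> rows [0.131 0.004 0.378] 0.0009
```

Emit:
send_rows(plan=[0,0.01,0.003,0.2,0,0,0.02,0.003,0.34,0,0,0.03,0.003,0.378,0,0,0.06,0.003,0.378,0,0,0.1,0.003,0.378,0,0,0.13,0.003,0.378,0,0,0.16,0.003,0.378,0,0,0.2,0.003,0.378,0,0,0.24,0.003,0.378,0,0,0.28,0.003,0.378,0,0,0.32,0.003,0.378,0,0,0.36,0.003,0.378,0])

```text
time_s: 9.05
ee_pos: [0.5665, -0.2279, 0.026]
orientation: [[0.23, 0.973, 0.002], [0.973, -0.23, -0.003], [-0.003, 0.002, -1.0]]
force: [-1.3, -8.0, 3.1]
finger_gap: 0.0001
grasp_force: 3.5
```

```bash
python3 - <<'E'
from h import *
p,d=look(name="t5"); a=steel(p,d); p,d=look(n="side",name="s5"); b=steel(p,d,"side")
phi=np.radians(17); u=np.array([np.sin(phi),np.cos(phi)]);c=np.array([-.1265,-.209])
go(*toW(*(c+u*(.232-.131))),.024,TH-phi-np.pi/2)
E
```

```text
top centre R [-0.1032 -0.1334] phi 16.65 size [191.  36.] left [-0.0758 -0.0419] right [-0.1306 -0.225 ]
top centre R [ 0.1362 -0.0087] phi 3.3 size [49. 67.] left [0.1381 0.0249] right [ 0.1342 -0.0424]
top centre R [0.1407 0.0695] phi 7.35 size [66. 48.] left [0.145  0.1022] right [0.1365 0.0368]
top centre R [0.2122 0.0252] phi 3.58 size [ 55. 145.] left [0.2167 0.0974] right [ 0.2077 -0.047 ]
t 9.15 at [ 0.5666 -0.2267  0.0258] psi -1.802 q6 1.42 F [-0.3 -1.8  1.4] -> rows [ 0.698 -0.005  0.007] -0.0
```

Emit:
send_rows(plan=[0,0.035,0,0.005,0,0,0.07,0,0.005,0,0,0.105,0,0.005,0,0,0.14,0,0.005,0,0,0.175,0,0.005,0,0,0.21,0,0.005,0,0,0.245,0,0.005,0,0,0.28,0,0.005,0,0,0.315,0,0.005,0,0,0.35,0,0.005,0,0,0.385,0,0.005,0,0,0.42,0,0.005,0])

```text
time_s: 10.65
ee_pos: [0.5904, -0.1264, 0.0248]
orientation: [[0.231, 0.973, 0.001], [0.973, -0.231, -0.004], [-0.003, 0.002, -1.0]]
force: [-3.0, -10.2, 8.6]
finger_gap: 0.0001
grasp_force: 5.1
```

```bash
python3 - <<'E'
from h import *
p,d=look(name="t6"); a=steel(p,d); p,d=look(n="side",name="s6"); b=steel(p,d,"side")
phi=np.radians(17); u=np.array([np.sin(phi),np.cos(phi)]);c=np.array([-.1265,-.209])
go(*toW(*(c+u*(.232-.131))),.024,TH-phi-np.pi/2)
cv2.imwrite("pics/c6.png",cv2.resize(cv2.imread("pics/t6.png")[100:260,170:426],None,fx=3,fy=3))
E
```

```text
top centre R [-0.0663 -0.0043] phi 15.82 size [131.  37.] left [-0.0484  0.059 ] right [-0.0842 -0.0675]
top centre R [0.2098 0.0254] phi 3.58 size [ 51. 145.] left [0.2143 0.0976] right [ 0.2053 -0.0468]
t 10.75 at [ 0.5906 -0.1252  0.0246] psi -1.803 q6 1.59 F [-0.2 -4.5  3.5] -> rows [ 0.281 -0.005  0.002] -0.0003
```

View pics/c6.png

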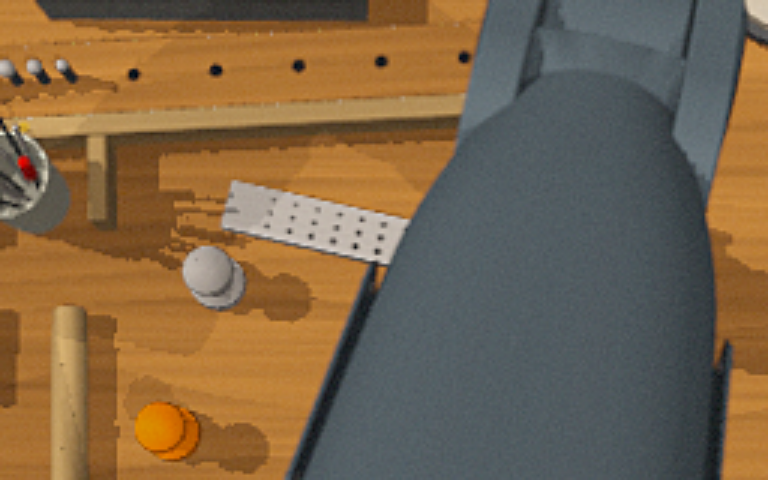

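Emit:
send_rows(plan=[0,0.03,0,0.002,0,0,0.06,0,0.002,0,0,0.09,0,0.002,0,0,0.12,0,0.002,0,0,0.15,0,0.002,0,0,0.18,0,0.002,0,0,0.21,0,0.002,0,0,0.235,0,0.002,0,0,0.255,0,0.002,0,0,0.255,0,0.002,0])

```text
time_s: 12.0
ee_pos: [0.605, -0.0637, 0.024]
orientation: [[0.23, 0.973, 0.001], [0.973, -0.23, -0.002], [-0.002, 0.002, -1.0]]
force: [-1.1, -7.0, 4.3]
finger_gap: -0.0003
grasp_force: 3.4
```

```bash
python3 - <<'E'
from h import *
p,d=look(name="t7"); a=steel(p,d); p,d=look(n="side",name="s7"); b=steel(p,d,"side")
s,_=pose(); print(s["ee_pos"],toR(s["ee_pos"][:2]),s["force"])
cv2.imwrite("pics/c7.png",cv2.resize(cv2.imread("pics/t7.png")[100:260,170:426],None,fx=3,fy=3))
E
```

```text
top centre R [-0.0433  0.0768] phi 15.77 size [94. 37.] left [-0.0306  0.1219] right [-0.0561  0.0317]
top centre R [ 0.2062 -0.0123] phi 3.53 size [48. 69.] left [0.2084 0.0222] right [ 0.2041 -0.0467]
top centre R [0.2135 0.0652] phi 3.64 size [53. 65.] left [0.2156 0.0975] right [0.2115 0.033 ]
[ 0.60491716 -0.06372235  0.02389736] [-0.09793098 -0.11955984] [-0.7580824  -6.45388754  4.69844898]
```

View pics/c7.png

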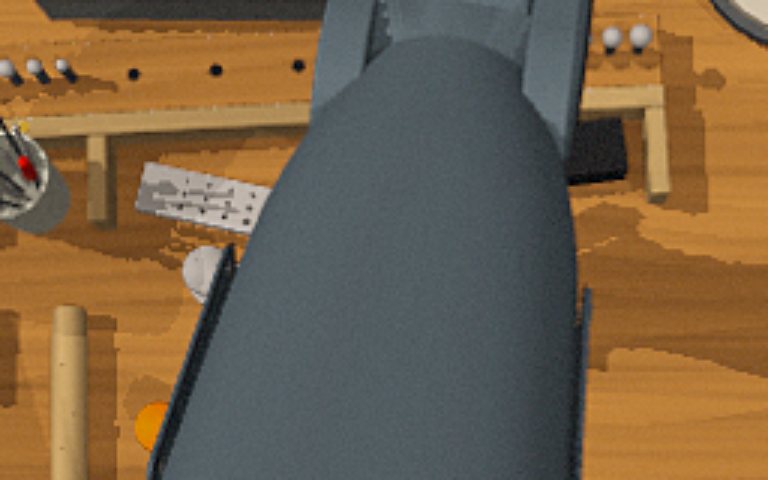

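Emit:
send_rows(plan=[0,-0.06,0,0,0,0,-0.1,0,0,0,0,-0.1,0,-0.15,0,0,-0.1,0,-0.3,0,0,-0.1,0,-0.4,0,0,-0.1,0,-0.4,0])

```text
time_s: 12.85
ee_pos: [0.5998, -0.0876, 0.125]
orientation: [[0.23, 0.973, 0.003], [0.973, -0.23, -0.0], [0.001, 0.003, -1.0]]
force: [0.1, -1.0, 0.4]
finger_gap: -0.0001
grasp_force: 0.0
```

```bash
python3 - <<'E'
from h import *
phi=np.radians(15.8); u=np.array([np.sin(phi),np.cos(phi)]); n=np.array([np.cos(phi),-np.sin(phi)])
c=np.array([-.0306,.1219])-.12*u; f=c-u*.07-n*.052
print(c,f); go(*toW(*f),.12,TH-phi)
p,d=look(n="side",name="s8")
P=cloud("side",d).reshape(-1,3)
cv2.imwrite("pics/c8.png",cv2.resize(p[120:330,260:500],None,fx=2.8,fy=2.8)[...,::-1])
E
```

```text
[-0.06327363  0.00643384] [-0.13236858 -0.04676285]
t 12.85 at [ 0.5998 -0.0876  0.125 ] psi -1.803 q6 1.66 F [ 0.1 -1.   0.4] -> rows [ 0.336 -0.219  0.019] -0.507
```

View pics/c8.png

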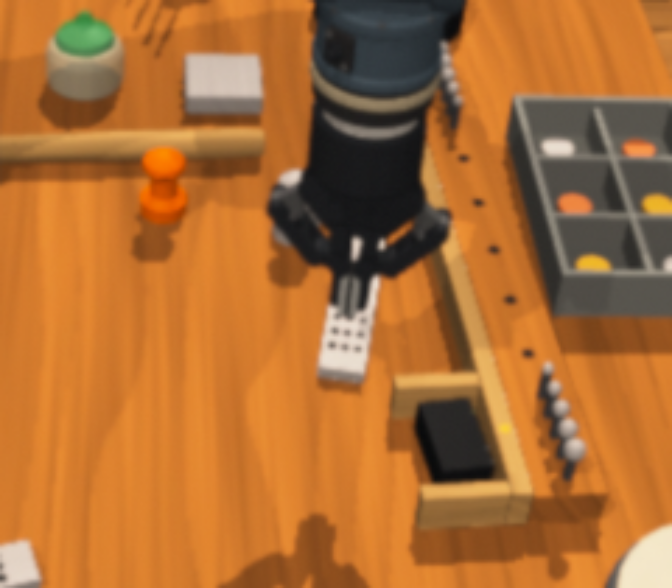

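The plate's right end, at crop (345,370), stands clear of the right partition tip (400,390), and its left end is behind the stake. Next I go round to the front of the right end.

Emit:
send_rows(plan=[0,0.1,-0.219,0,-0.05,0,0.2,-0.219,0,-0.1,60,0.336,-0.219,0,-0.15,60,0.336,-0.219,0,-0.2,60,0.336,-0.219,0,-0.25,60,0.336,-0.219,0,-0.3,60,0.336,-0.219,0,-0.35,60,0.336,-0.219,0,-0.4,60,0.336,-0.219,0,-0.45,60,0.336,-0.219,0,-0.5,60,0.336,-0.219,0,-0.507,60,0.336,-0.219,0,-0.507])

```text
time_s: 14.4
ee_pos: [0.5644, 0.0072, 0.1223]
orientation: [[-0.977, 0.211, -0.001], [0.211, 0.977, -0.0], [0.001, -0.0, -1.0]]
force: [-0.9, -1.0, 0.4]
finger_gap: 0.051
grasp_force: 0.0
```

```bash
python3 - <<'E'
from h import *
p,d=look(n="side",name="s9"); steel(p,d,"side"); p,d=look(name="t9"); steel(p,d)
phi=np.radians(15.8); u=np.array([np.sin(phi),np.cos(phi)]); n=np.array([np.cos(phi),-np.sin(phi)])
c=np.array([-.0306,.1219])-.12*u; f=c-u*.07-n*.052
go(*toW(*f),.019,TH-phi)
E
```

```text
side centre R [-0.0654  0.0015] phi 15.3 size [248.  35.] left [-0.0327  0.121 ] right [-0.0981 -0.118 ]
top centre R [0.2086 0.0252] phi 3.66 size [ 48. 144.] left [0.2132 0.0971] right [ 0.204  -0.0467]
t 14.5 at [0.5646 0.0073 0.1226] psi -0.212 q6 0.22 F [-0.3 -0.3 -0.4] -> rows [-0.006 -0.001  0.415] -0.0006
```

Emit:
send_rows(plan=[60,-0.006,0,0.2,0,60,-0.006,0,0.34,0,60,-0.006,0,0.4,0,60,-0.006,0,0.415,0,60,-0.006,0,0.415,0,60,-0.04,0,0.415,0,60,-0.07,0,0.415,0,60,-0.085,0,0.415,0])

```text
time_s: 15.5
ee_pos: [0.5867, 0.0027, 0.0197]
orientation: [[-0.978, 0.208, 0.001], [0.208, 0.978, -0.0], [-0.001, 0.0, -1.0]]
force: [-0.0, 0.8, 0.2]
finger_gap: 0.0511
grasp_force: 0.0
```

```bash
python3 - <<'E'
from h import *
p,d=look(n="side",name="s10"); steel(p,d,"side")
s,_=pose(); print(toR(s["ee_pos"][:2]))
go(*toW(-.050,-.065),.019,TH)
E
```

```text
side centre R [-0.0667  0.0025] phi 15.89 size [247.  39.] left [-0.0329  0.1212] right [-0.1005 -0.1162]
[-0.1116405  -0.05213459]
t 15.55 at [0.5868 0.0027 0.0196] psi -0.21 q6 0.21 F [ 0.5 -0.7  0.2] -> rows [-0.251  0.018  0.003] -0.0878
```

Emit:
send_rows(plan=[60,-0.025,0.002,0.003,-0.009,60,-0.05,0.004,0.003,-0.018,60,-0.075,0.005,0.003,-0.026,60,-0.1,0.007,0.003,-0.035,60,-0.125,0.009,0.003,-0.044,60,-0.15,0.011,0.003,-0.053,60,-0.175,0.013,0.003,-0.061,60,-0.2,0.014,0.003,-0.07])

```text
time_s: 16.55
ee_pos: [0.6333, -0.004, 0.0182]
orientation: [[-1.0, -0.013, -0.004], [-0.013, 1.0, 0.0], [0.004, 0.0, -1.0]]
force: [-7.6, 0.5, 5.5]
finger_gap: 0.0514
grasp_force: 4.2
```

```bash
python3 - <<'E'
from h import *
p,d=look(n="side",name="s11"); steel(p,d,"side")
q,d=look(name="t11"); steel(q,d)
a=cv2.resize(p[120:300,290:470],(400,400)); b=cv2.resize(q[110:230,180:360],(600,400)); cv2.imwrite("pics/c11.png",np.hstack([a,b[:,:400]])[...,::-1])
s,_=pose(); print(toR(s["ee_pos"][:2]))
go(*toW(-.050,-.065),.019,TH)
E
```

```text
side centre R [-0.0378 -0.0508] phi 2.04 size [ 38. 132.] left [-0.0355  0.0149] right [-0.0402 -0.1166]
[-0.06463982 -0.06201492]
t 16.65 at [ 0.6344 -0.0041  0.0182] psi 0.012 q6 -0.02 F [-4. -0.  3.] -> rows [-0.059 -0.009 -0.003] -0.017
```

View pics/c11.png

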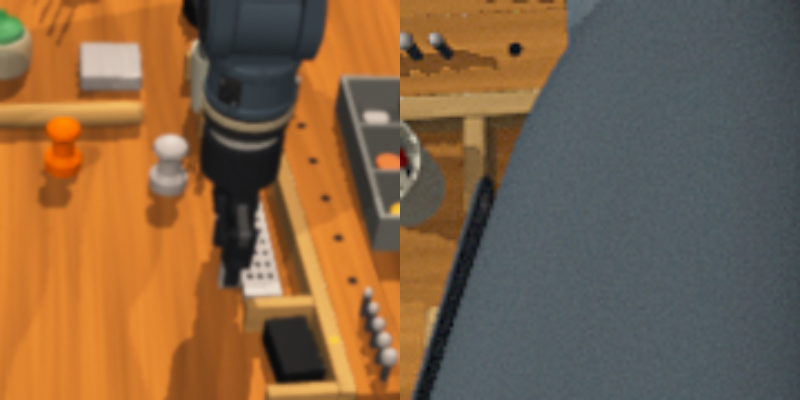

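Emit:
send_rows(plan=[60,-0.02,0,-0.003,-0.006,60,-0.04,-0.003,-0.003,-0.012,60,-0.059,-0.006,-0.003,-0.017,60,-0.059,-0.009,-0.003,-0.017,60,0.02,0,-0.003,-0.017,60,0.02,0,-0.003,-0.017])

```text
time_s: 17.4
ee_pos: [0.6302, -0.0041, 0.0196]
orientation: [[-0.998, -0.064, 0.001], [-0.064, 0.998, 0.0], [-0.001, -0.0, -1.0]]
force: [0.6, 0.0, 0.4]
finger_gap: 0.0511
grasp_force: 0.0
```

```bash
python3 - <<'E'
from h import *
p,d=look(n="side",name="s12"); steel(p,d,"side")
s,_=pose(); print(toR(s["ee_pos"][:2]))
go(*toW(-.068,-.003),.019,TH)
go(*toW(-.047,-.003),.019,TH)
E
```

```text
side centre R [-0.0215 -0.0373] phi -1.84 size [ 37. 158.] left [-0.0241  0.0417] right [-0.019  -0.1162]
[-0.06785639 -0.06182325]
t 17.45 at [ 0.6311 -0.0041  0.0198] psi 0.064 q6 -0.07 F [ 0.4 -0.3  0.5] -> rows [0.001 0.235 0.003] -0.0005
t 17.45 at [ 0.6311 -0.0041  0.0198] psi 0.064 q6 -0.07 F [ 0.4 -0.3  0.5] -> rows [-0.083  0.235  0.003] -0.0005
```

Emit:
send_rows(plan=[60,0,0.05,0.003,0,60,0,0.1,0.003,0,60,0,0.16,0.003,0,60,0,0.21,0.003,0,60,-0.03,0.215,0.003,0,60,-0.05,0.215,0.003,0,60,-0.065,0.215,0.003,0,60,-0.075,0.215,0.003,0,60,-0.083,0.215,0.003,0,60,-0.083,0.215,0.003,0])

```text
time_s: 18.7
ee_pos: [0.6448, 0.0505, 0.0182]
orientation: [[-0.998, -0.063, -0.005], [-0.063, 0.998, 0.0], [0.005, 0.001, -1.0]]
force: [-10.9, 1.5, 8.2]
finger_gap: 0.0512
grasp_force: 5.2
```

Emit:
send_rows(plan=[60,-0.006,0,0,0,60,-0.012,0,0,0,60,-0.012,0,0,0])

```text
time_s: 19.08
ee_pos: [0.648, 0.0509, 0.0183]
orientation: [[-0.998, -0.064, -0.005], [-0.064, 0.998, 0.001], [0.005, 0.001, -1.0]]
force: [-9.4, 2.1, 6.7]
finger_gap: 0.0512
grasp_force: 4.9
```

```bash
python3 - <<'E'
from h import *
p,d=look(n="side",name="s13"); steel(p,d,"side")
s,_=pose(); print(toR(s["ee_pos"][:2]),s["force"])
E
```

```text
side centre R [-0.0192 -0.0443] phi -0.42 size [ 37. 143.] left [-0.0197  0.0274] right [-0.0187 -0.116 ]
[-0.04742597 -0.00796401] [-9.99991363  1.87479555  6.29232148]
```

Emit:
send_rows(plan=[60,-0.006,0,0,0,60,-0.012,0,0,0,60,-0.012,0,0,0])

```text
time_s: 19.5
ee_pos: [0.6496, 0.0511, 0.0181]
orientation: [[-0.998, -0.063, -0.008], [-0.063, 0.998, 0.001], [0.007, 0.001, -1.0]]
force: [-14.8, 1.4, 10.0]
finger_gap: 0.0513
grasp_force: 7.3
```

```bash
python3 - <<'E'
from h import *
p,d=look(n="side",name="s14"); steel(p,d,"side")
s,_=pose(); print(toR(s["ee_pos"][:2]),s["force"])
E
```

```text
side centre R [-0.0182 -0.046 ] phi 0.45 size [ 37. 140.] left [-0.0176  0.024 ] right [-0.0187 -0.116 ]
[-0.04579468 -0.00790662] [-15.32742765   2.68174431  10.28701639]
```

Emit:
send_rows(plan=[60,-0.006,0,0,0,60,-0.012,0,0,0,60,-0.012,0,0,0])

```text
time_s: 19.92
ee_pos: [0.6499, 0.0512, 0.018]
orientation: [[-0.998, -0.063, -0.012], [-0.063, 0.998, 0.0], [0.012, 0.001, -1.0]]
force: [-25.4, 1.5, 18.4]
finger_gap: 0.051
grasp_force: 12.5
```

```bash
python3 - <<'E'
from h import *
s,_=pose(); print(toR(s["ee_pos"][:2]),s["force"])
E
```

```text
[-0.04552848 -0.00786826] [-25.39571769   1.47805513  18.42722664]
```

Emit:
send_rows(plan=[60,0.03,0,0,0,60,0.06,0,0,0,60,0.06,0,0,0,60,0.06,0,-0.2,0,60,0.06,0,-0.45,0,60,0.06,0,-0.7,0,60,0.3,0,-0.7,0,60,0.6,0,-0.7,0,60,0.9,0,-0.7,0,60,0.9,0,-0.7,0,60,0.9,0,-0.7,0])

```text
time_s: 21.3
ee_pos: [0.4311, 0.037, 0.1943]
orientation: [[-0.998, -0.063, 0.001], [-0.063, 0.998, -0.0], [-0.001, -0.0, -1.0]]
force: [0.4, 0.5, 0.4]
finger_gap: 0.0513
grasp_force: 0.0
```

Emit:
send_rows(plan=[60,0,-0.9,0,0,60,0,-0.9,0,0,60,0,-0.9,0,0,60,0,-0.9,0,0,60,0,-0.9,0,0])

```text
time_s: 21.92
ee_pos: [0.4478, -0.1906, 0.1932]
orientation: [[-0.998, -0.06, 0.001], [-0.06, 0.998, -0.001], [-0.001, -0.001, -1.0]]
force: [0.3, 0.9, 0.1]
finger_gap: 0.0515
grasp_force: 0.0
```

```bash
python3 - <<'E'
from h import *
p,d=look(n="side",name="s15"); steel(p,d,"side")
q,d=look(name="t15"); steel(q,d)
b=cv2.resize(q[120:210,190:350],None,fx=4.8,fy=4.8,interpolation=cv2.INTER_CUBIC); cv2.imwrite("pics/c15.png",b[...,::-1])
s,_=pose(); print(s["ee_pos"],s["time_s"])
E
```

```text
side centre R [-0.018   0.0041] phi 0.05 size [ 38. 240.] left [-0.0179  0.124 ] right [-0.0181 -0.1158]
top centre R [-0.016   0.0045] phi 0.35 size [ 37. 240.] left [-0.0152  0.1243] right [-0.0167 -0.1153]
top centre R [0.2075 0.0092] phi 3.71 size [ 48. 112.] left [0.2111 0.0652] right [ 0.2038 -0.0467]
[ 0.44705436 -0.18798125  0.19321572] 22.025
```

View pics/c15.png

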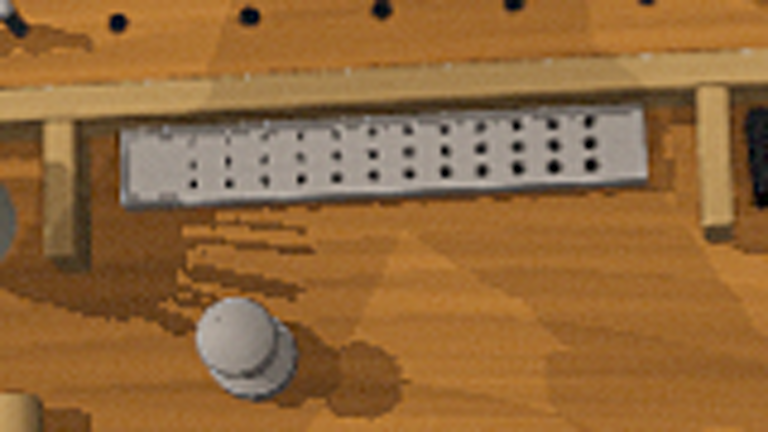

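The plate lies in the bay; the dark sliver along the board looks a touch wider at its right end, crop (640,95), than at its left, (130,120). I'll press the right half once more to be sure.

```bash
python3 - <<'E'
from h import *
go(*toW(-.068,-.07),.12,TH)
go(*toW(-.0455,-.07),.019,TH)
E
```

```text
t 22.02 at [ 0.4471 -0.188   0.1932] psi 0.062 q6 -0.46 F [-0.   0.5 -0.9] -> rows [-0.78   0.655  0.293] -0.0011
t 22.02 at [ 0.4471 -0.188   0.1932] psi 0.062 q6 -0.46 F [-0.   0.5 -0.9] -> rows [-0.87   0.656  0.697] -0.0011
```

Emit:
send_rows(plan=[60,-0.2,0.2,0.1,0,60,-0.4,0.4,0.2,0,60,-0.6,0.6,0.29,0,60,-0.78,0.655,0.29,0,60,-0.78,0.655,0.29,0,60,-0.78,0.655,0.45,0,60,-0.78,0.655,0.6,0,60,-0.78,0.655,0.697,0,60,-0.78,0.655,0.697,0,60,-0.82,0.655,0.697,0,60,-0.85,0.655,0.697,0,60,-0.87,0.655,0.697,0])

```text
time_s: 23.52
ee_pos: [0.6535, -0.0101, 0.0197]
orientation: [[-0.998, -0.064, 0.0], [-0.064, 0.998, -0.0], [-0.0, -0.0, -1.0]]
force: [-14.1, -0.9, 7.1]
finger_gap: 0.0511
grasp_force: 7.1
```

```bash
python3 - <<'E'
from h import *
s,p=pose(); print(toR(s["ee_pos"][:2]),s["ee_pos"][2],s["force"],p)
E
```

```text
[-0.04590585 -0.06925314] 0.01972515392738961 [-14.10071967  -0.93043607   7.05173969] 0.06356873474072026
```

Emit:
send_rows(plan=[60,-0.01,0,0,0,60,-0.02,0,0,0,60,-0.02,0,0,0])

```text
time_s: 23.9
ee_pos: [0.6536, -0.0101, 0.0192]
orientation: [[-0.998, -0.063, -0.008], [-0.063, 0.998, -0.001], [0.008, -0.0, -1.0]]
force: [-16.7, 0.0, 12.9]
finger_gap: 0.0514
grasp_force: 8.6
```

```bash
python3 - <<'E'
from h import *
s,p=pose(); print(toR(s["ee_pos"][:2]),s["ee_pos"][2],s["force"],p)
E
```

```text
[-0.04583422 -0.06929009] 0.019213958554616613 [-16.738095     0.03688652  12.90871363] 0.06318756010551649
```

Emit:
send_rows(plan=[60,0.04,0,0,0,60,0.07,0,0,0,60,0.07,0,0,0,60,0.07,0,-0.2,0,60,0.07,0,-0.45,0,60,0.07,0,-0.7,0,60,0.3,0,-0.7,0,60,0.6,-0.3,-0.7,0,60,0.9,-0.6,-0.7,0,60,0.9,-0.7,-0.7,0,60,0.9,-0.7,-0.7,0])

```text
time_s: 25.28
ee_pos: [0.4433, -0.2006, 0.1948]
orientation: [[-0.998, -0.063, 0.001], [-0.063, 0.998, -0.001], [-0.001, -0.001, -1.0]]
force: [2.1, 1.0, 0.3]
finger_gap: 0.0514
grasp_force: 0.0
```

```bash
python3 - <<'E'
from h import *
p,d=look(n="side",name="s16"); steel(p,d,"side")
q,d=look(name="t16"); steel(q,d)
# light board-top edge vs plate rear edge, along image columns
g=cv2.cvtColor(q,cv2.COLOR_RGB2HSV)
q0=np.load("top0.npz")["p"]; f=[]
for u in range(215,330,5):
    col=q0[120:165,u].astype(int).sum(1); v=np.argmin(np.diff(col)[:30])+120.5; f.append((u,v))
w=cast("top",f,.034); k=np.polyfit(w[:,1],w[:,0],1); r_=w[:,0]-np.polyval(k,w[:,1]); ok=abs(r_)<.004
k=np.polyfit(w[ok,1],w[ok,0],1); print("board yaw by colour",-np.arctan(k[0]),k,ok.sum(),len(ok),r_.std())
s,_=pose(); print(s["ee_pos"],s["time_s"])
E
```

```text
side centre R [-0.018   0.0041] phi 0.1 size [ 38. 240.] left [-0.0178  0.124 ] right [-0.0182 -0.1158]
top centre R [-0.016   0.0045] phi 0.38 size [ 37. 240.] left [-0.0152  0.1243] right [-0.0168 -0.1153]
top centre R [ 0.2049 -0.0133] phi 3.48 size [46. 67.] left [0.207 0.02 ] right [ 0.2029 -0.0467]
board yaw by colour 0.06155503563929261 [-0.0616329   0.70146113] 10 23 0.012286391018624027
[ 0.4427922  -0.20173227  0.19481597] 25.375
```

```bash
python3 -c "
from plant import r
print(r.finish_job())"
```

```text
the job is handed in; nothing more can be done
None
```

The drawplate lies flat in the wide middle bay with its long edge home against the back board: its yaw matches the board's to within what the cameras can tell, and it did not move when pressed at the middle and right. The hand is clear, I moved nothing else on purpose (no before-and-after check of the other items), and the job was handed in at about 25 s.

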